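# Seat a sleeve on the mandrel and pump the ratchet clamp up to it

## Task

Slide the thin-walled metal sleeve down over the upright stub shaft of the ratchet bar clamp until it sits on the bed. Then pump the clamp's wooden trigger until the moving jaw's spring nose bears on the sleeve and is pushed in about half of its 16 mm travel, never all the way (that crushes the sleeve); move the jaw with the trigger only, and leave the other things on the desk alone. Finish while still holding the trigger back, so that the sleeve stays gripped: do not let go.

Things in the scene. Friction and masses are not known exactly. Their poses are not given: they have to be found in the camera images.
- sleeve_center (a point): Centre (half-way up) of the loose, plain aluminium sleeve: a tube 50 mm outside diameter, 40 mm bore, 50 mm tall, 0.12 kg nominal, open at both ends, standing upright on the desk at the start. Its z axis is the tube's axis.
- clamp: Ratchet bar clamp, fixed on a wooden plate 330 x 90 x 8 mm. Origin on the desk under its stub shaft's axis; x along the bar to the moving jaw (80 mm high, 34 wide), y across, z up. In mm: fixed jaw (anvil) face at x -27, 46 wide, top z 80; bed top z 34; a seated sleeve has its centre at z 59; housing x -200 to -90, 41 wide, top z 48; fixed wooden stock at x -196, top z 88.
- mandrel_top (a point): Centre of the top of the upright steel stub shaft: 34 mm diameter with a bevelled end, 72 mm above the desk, 38 mm above the bed. A sleeve centred on it clears the fixed jaw by 2 mm. It does not move.
- trigger_grip (a point): Grip point of the trigger, 85 mm above the desk, 117 mm from the shaft on the clamp's -x side: middle of an upright wooden handle 20 mm along the bar and 18 mm across it, from z = 58 to 110 mm. It is the upright between the anvil and the fixed stock. Can be pinched from above across its 18 mm; moves with the trigger.
- trigger (a joint): m: 0 at rest, to 0.030 pulled back straight along the clamp's -x axis, away from the jaws. Spring return (1.8 N at rest, 3.6 N back). Pulled, its pawl catches the bar's rack (10 mm pitch: up to 10 mm idle) and drags the jaw along; going back to 0 it clicks over and the jaw stays. A full stroke moves the jaw 20 to 30 mm: several are needed.
- jaw (a joint): Travel of the moving jaw towards the shaft in m, 0 to 0.088. At 0 the nose face is 90 mm from the shaft's axis; starts at 0 to 0.030. Its 2.5 N friction is all that holds it while the trigger is let go: then the nose springs back out to about 2 mm.
- nose (a joint): How far the moving jaw's spring nose is pushed into the jaw, in m: 0 when nothing presses on it, 0.016 bottomed. Spring of 1.2 N per mm; half way (0.008) is the wanted grip, about 10 N on the sleeve.
- nose_face (a point): Centre of the rubber face of the nose (a steel plunger of 16 mm diameter with a 21 mm round face) that presses on the sleeve, 59 mm above the desk; it faces the clamp's -x direction and moves with jaw and nose.
- tape_1: Bystander: roll of tape lying flat, 100 mm wide, 25 mm high; origin at the centre of its underside.
- block_c: Bystander: wooden block 50 x 75 x 40 mm; origin at the centre of its underside.
- chisel: Bystander: chisel lying on the desk, 270 mm long; origin at its middle, at desk height.
- pincers: Bystander: pincers lying on the desk, 201 mm long; origin at their middle, at desk height.
There are look-alikes about, which are no part of the job. Of the things that look like the part that bears sleeve_center, the larger one is meant.

How it is judged:
By the outcome, as a careful person would: the job done as asked, in the order asked, and still so for the second after the job is handed in, while the arm keeps its last pose, push and grip.
It also fails if it takes over 64 s, if anything falls off the work surface, if the arm or the gripper's body presses on something with over 40 N, if the wrist force passes 120 N, or if a joint passes its speed limit or range.

## Robot

A 6-joint arm with a two-finger parallel gripper is mounted at the origin on a cart in front of the work surface, level with it; the furniture and walls round the work are solid. World frame = base frame: x ahead of the robot, y to its left, z up, the work surface at z = 0. Lengths are in m, angles in rad, forces in N, time in s.
With the tool pointing down it reaches from about 0.35 to 0.85 m from the base axis. Payload 8.1 kg.
Tool frame: the origin (TCP) lies where the fingers leave the gripper's body, on its centre line; the fingertips stand 84 mm ahead of it and the grasp point (between the pads) lies 65 mm ahead of it; z points along the fingers, y is the line along which they close (so a half turn about z gives the same grasp; the last joint's range is limited). The gripper opens to 93 mm and grips with 3 to 60 N. Pads are 15 mm wide; open, the fingers measure 128 mm over their backs; the gripper's body (75 mm by 188 mm) begins 65 mm behind the grasp point.
Start: joints at [-1.215, 0.13, 1.488, -0, 1.523, -0.085], TCP at [0.256, -0.543, 0.303] pointing down, gripper open.
Joint ranges: [-2.96, 2.96], [-0.89, 2.26], [0.02, 2.5], [-1.34, 4.48], [0, 2.73], [-2.66, 2.66]. Speed limits (rad/s): [2.39, 2.39, 2.79, 3.14, 3.14, 3.14].

## Interface

Orientations are given as a rotation vector (axis times angle).
In Python, from plant import robot gives the robot as it stands.
- The arm moves only by the shell command python3 -m jog 'ROWS' [FORCE]. ROWS is text: rows parted by semicolons, each of 5 numbers parted by spaces: the opening, from 0 (shut) to 1 (fully open), then the shift along the tool's x, y, z in m, then the turn about the tool's z in degrees. A call has 1 to 10 rows; each row shifts and turns the commanded pose from where the row before left it, along the tool's axes as they then stand; what a row does not reach is not made up. A row lasts 1/12 s, in which the tool goes at most 41.7 mm and 7.16 degrees, less where a joint would pass 70% of its speed; a pose out of reach is approached as far as the arm can. A call with a gripper value outside its range is refused whole. The fingers move at their own pace and stop on an object; FORCE is the grip in N (left out, the last holds). Time passes only in rows, so rows that do not move let the fingers close. It gives the time, the measured TCP pose, the force, the opening and the grip force at its end, in the units of the state.
- robot.read_state(): the state, without advancing time (a new reading comes with each control period).
- robot.read_camera(name): name is "side" or "top" or "wrist"; returns a dict with "color" (480x640x3 uint8, red, green, blue), "intrinsics" (3x3 intrinsics, pixels), "pose" (4x4, takes a point from camera to world coordinates); the wrist camera has in their place "tool_from_camera" (4x4, takes a point from camera to tool coordinates, whose origin is the TCP and whose axes are the flange's). Camera axes: x right, y down, z forward; pixel columns grow to the right and rows downward; lengths in m; the calibration is good to about 2 mm. The wrist camera is an equidistant fisheye: a pixel r from the principal point sees the ray r / f radians off the axis. A picture is of the moment at which its call begins: read the wrist's pose just before it. There is no depth.
- robot.close_job(): hands the job in; it is judged then, once.
The state is a dict: "t": time; "q": joint angles; "dq": joint speeds; "joint_torque": joint torques, N m; "tool_pos": TCP position; "orientation": TCP orientation; "force": force on the tool from outside, world axes, zero at the start; "wrist_torque": the same for the moment, N m; "opening": finger opening in m; "gripper_force": force on a finger pad.
Only numpy, scipy, OpenCV 4.12 (cv2) and the standard library are available. Lean on these libraries where they do the work, as an engineer would, in place of code of your own. Each camera call takes 0.05 s, during which the arm holds its last target. There are 200 camera calls.

## Working session

There is one attempt and no reset: what is moved stays moved. The work goes in short steps, Python scripts to look and compute and a shell command to move; the robot and the scene stay as the last step left them, time stands still between calls to the robot, and variables do not carry over. Pictures are saved under pics/ and viewed, at most 10 in all, crops included, and the job is handed in when it is done.

```bash
mkdir -p pics; ls; cat > h.py <<'E'
import numpy as np, cv2
from plant import robot
from scipy.spatial.transform import Rotation as R
def snap(n):
    s=robot.read_state(); c=robot.read_camera(n)
    if n=="wrist":
        T=np.eye(4); T[:3,:3]=R.from_rotvec(s["orientation"]).as_matrix(); T[:3,3]=s["tool_pos"]
        c["pose"]=T@np.array(c["tool_from_camera"])
    c["fish"]=n=="wrist"; return c
def ray(c,u,v):
    K=np.array(c["intrinsics"]); x=(u-K[0,2])/K[0,0]; y=(v-K[1,2])/K[1,1]
    if c["fish"]:
        r=np.hypot(x,y); d=np.array([x/r*np.sin(r),y/r*np.sin(r),np.cos(r)]) if r>1e-9 else np.array([0,0,1.])
    else: d=np.array([x,y,1.])
    P=np.array(c["pose"]); return P[:3,3],P[:3,:3]@d
def onz(c,u,v,z):
    o,d=ray(c,u,v); return o+d*(z-o[2])/d[2]
def proj(c,p):
    P=np.array(c["pose"]);K=np.array(c["intrinsics"]); q=P[:3,:3].T@(np.array(p)-P[:3,3])
    if c["fish"]:
        r=np.hypot(q[0],q[1]); t=np.arctan2(r,q[2]); a=q[:2]/r*t
    else: a=q[:2]/q[2]
    return K[0,0]*a[0]+K[0,2],K[1,1]*a[1]+K[1,2]
def save(c,name,crop=None,k=1):
    im=c["color"][:,:,::-1]
    if crop: x0,y0,x1,y1=crop; im=im[y0:y1,x0:x1]
    if k!=1: im=cv2.resize(im,None,fx=k,fy=k,interpolation=cv2.INTER_CUBIC)
    cv2.imwrite("pics/"+name,im)
E
python3 - <<'E'
from h import *
for n in("top","side"):
    c=snap(n); save(c,n+"0.png"); print(n,np.round(c["pose"],3).tolist(),np.round(c["intrinsics"],1).tolist())
s=robot.read_state(); print(s["t"],s["tool_pos"],s["orientation"],s["opening"])
E
```

```text
pics
top [[-0.017, -0.993, 0.12, 0.364], [-0.999, 0.023, 0.042, -0.022], [-0.044, -0.12, -0.992, 0.966], [0.0, 0.0, 0.0, 1.0]] [[445.8, 0.0, 319.1], [0.0, 445.8, 240.0], [0.0, 0.0, 1.0]]
side [[-0.931, -0.219, 0.291, 0.092], [-0.364, 0.58, -0.728, 0.956], [-0.009, -0.784, -0.62, 0.895], [0.0, 0.0, 0.0, 1.0]] [[606.5, 0.0, 312.3], [0.0, 606.5, 239.3], [0.0, 0.0, 1.0]]
0.1 [ 0.25587948 -0.54228674  0.30177932] [-3.06396473e+00 -6.86467710e-01  3.73022630e-04] 0.0929865512182726
```

View pics/top0.png

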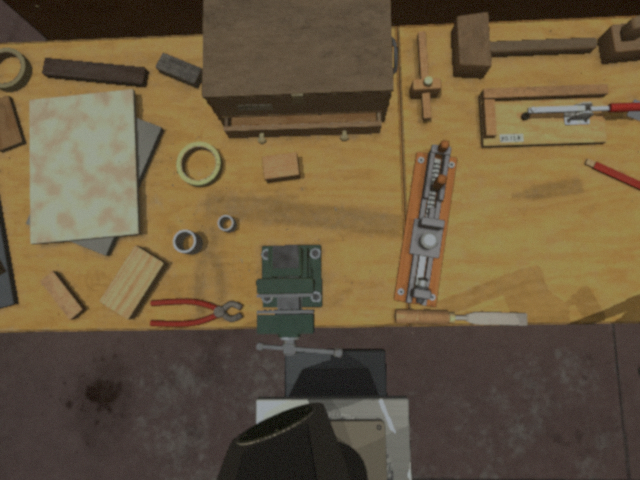

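View pics/side0.png

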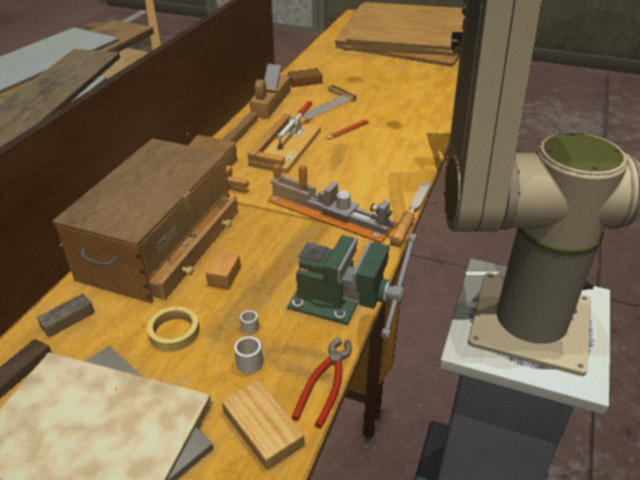

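The top view shows two tubes, the larger at (186,242) and a smaller look-alike at (226,223). The tape roll at (199,164) and the shaft on the clamp at about (428,240) are the other round things. The clamp runs from the stock at (445,146) and trigger at (439,183) to the moving jaw at (420,295). I choose the larger tube at (186,242). Next I measure and take close crops.

```bash
python3 - <<'E'
from h import *
c=snap("top"); s=snap("side")
a=c["color"][120:310,390:470,::-1]; b=c["color"][195:265,160:245,::-1]
a=cv2.resize(a,None,fx=3,fy=3,interpolation=2); b=cv2.resize(b,None,fx=4,fy=4,interpolation=2)
im=np.zeros((570,600,3),np.uint8); im[:,:240]=a; im[:280,250:590]=b
d=cv2.resize(s["color"][325:375,220:280,::-1],None,fx=5,fy=5,interpolation=2); im[290:540,250:550]=d
cv2.imwrite("pics/crop1.png",im)
for n,u,v,z in[("sleeve",186,242,.05),("small",226,223,.035),("shaft",428,240,.072),("stock",445,146,.088),("trig",439,183,.11),("jaw",420,295,.08),("boxfront",300,130,.05)]:
    print(n,np.round(onz(c,u,v,z),3))
print("sleeve side", onz(s,248,345,.05))
E
```

```text
sleeve [0.478 0.296 0.05 ]
small [0.519 0.216 0.035]
shaft [ 0.468 -0.202  0.072]
stock [ 0.656 -0.241  0.088]
trig [ 0.575 -0.221  0.11 ]
jaw [ 0.359 -0.18   0.08 ]
boxfront [0.714 0.054 0.05 ]
sleeve side [0.48524784 0.29774542 0.05      ]
```

View pics/crop1.png

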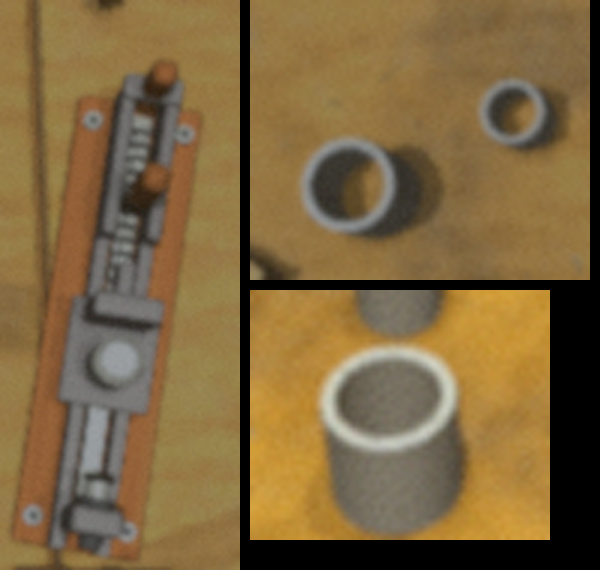

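The close crop confirms it: the large tube is centred at (184.8,241.3) in the top view, about 23 px across (about 48 mm), and the look-alike is about 16 px (34 mm). The shaft top is at (429,240), the trigger top at (441.7,180) and the stock top at (444.7,145). I'll turn the tool and go above the clamp for a look on the way.

```bash
python3 - <<'E'
from h import *
c=snap("top")
P={n:onz(c,u,v,z) for n,u,v,z in[("sleeve",184.8,241.3,.05),("shaft",429,240,.072),("stock",444.7,145,.088),("trig",441.7,180,.11)]}
for n in P: print(n,P[n].round(4), np.linalg.norm(P[n]-P["shaft"]).round(3), np.degrees(np.arctan2(*(P[n]-P["shaft"])[1::-1])).round(1))
w=snap("wrist"); print(np.round(w["tool_from_camera"],3).tolist(),w["intrinsics"])
E
python3 -m jog '0.75 0 0 0 6.1;0.75 0 0 0 6.1;0.75 0 0 0 6.1;0.75 0 0 0 6.1;0.75 0 0 0 6.1;0.75 0 0 0 6.1'
```

```text
sleeve [0.4794 0.299  0.05  ] 0.504 88.7
shaft [ 0.468 -0.204  0.072] 0.0 0.0
stock [ 0.6578 -0.2409  0.088 ] 0.194 -11.0
trig [ 0.5804 -0.2261  0.11  ] 0.121 -11.2
[[-0.0, -0.966, -0.259, 0.071], [1.0, -0.0, 0.001, 0.0], [-0.001, -0.259, 0.966, -0.082], [0.0, 0.0, 0.0, 1.0]] [[371.64829954   0.         319.48779768]
 [  0.         371.64829954 233.00216992]
 [  0.           0.           1.        ]]
t: 0.8
tool_pos: [0.256, -0.5426, 0.3026]
orientation: [-3.125, 0.319, 0.0]
force: [0.5, -0.6, 0.6]
opening: 0.07
gripper_force: 0.0
```

```bash
python3 -m jog '0.75 0.012 -0.037 0 0;0.75 0.012 -0.037 0 0;0.75 0.012 -0.037 0 0;0.75 0.012 -0.037 0 0;0.75 0.012 -0.037 0 0;0.75 0.012 -0.037 0 0;0.75 0.012 -0.037 0 0;0.75 0.012 -0.037 0 0;0.75 0.012 -0.037 0 0;0.75 0.012 -0.037 0 0'
python3 -m jog '0.75 0 0 0 0;0.75 0 0 0 0;0.75 0 0 0 0'
python3 - <<'E'
from h import *
w=snap("wrist"); save(w,"w1.png"); 
for p in([.468,-.204,.072],[.5804,-.2261,.11]): print(np.round(proj(w,p),1))
E
```

```text
t: 1.63
tool_pos: [0.447, -0.2017, 0.303]
orientation: [3.126, -0.311, 0.001]
force: [1.1, -0.5, -0.4]
opening: 0.0698
gripper_force: 0.0
t: 1.88
tool_pos: [0.4464, -0.2036, 0.3027]
orientation: [3.126, -0.309, -0.0]
force: [0.3, -0.0, 0.2]
opening: 0.0695
gripper_force: 0.0
[313.9 194.5]
[312.6  49.8]
```

View pics/w1.png

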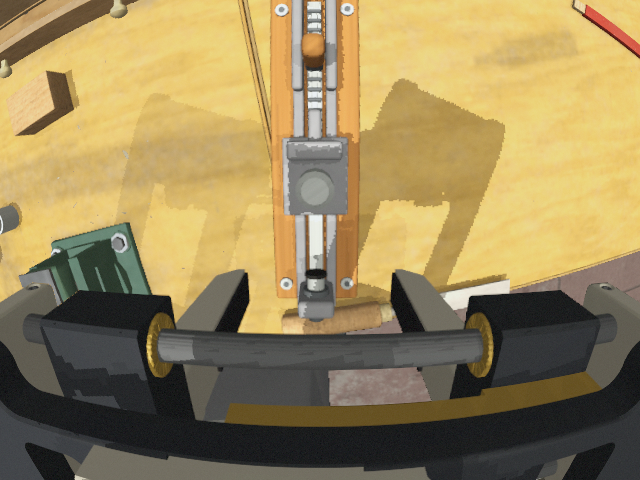

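The wrist view shows the shaft top at about (316,188), the trigger top at (313,45), the anvil just above the shaft, and the moving jaw at (316,298). I convert these and work out the sleeve move.

```bash
python3 - <<'E'
from h import *
w=snap("wrist"); g=cv2.cvtColor(w["color"],cv2.COLOR_RGB2GRAY)
c=cv2.HoughCircles(cv2.resize(g[160:225,280:355],None,fx=4,fy=4,interpolation=2),cv2.HOUGH_GRADIENT,1,60,param1=80,param2=25,minRadius=45,maxRadius=90)
print(None if c is None else c[0]/4+[280,160,0])
a=onz(w,316,187.5,.072); b=onz(w,313,45,.11)
print(a,b,np.linalg.norm((b-a)[:2]),np.degrees(np.arctan2(*(b-a)[1::-1])))
# plate edges: brown mask, long-side direction on plate top z=.008
e=[onz(w,u,v,.008) for u,v in((277,292),(276,20),(354,297),(359,20))]
for i in(0,2): print(np.degrees(np.arctan2(*(e[i+1]-e[i])[1::-1])))
s=robot.read_state(); d=np.array([.4794,.299])-s["tool_pos"][:2]; M=R.from_rotvec(s["orientation"]).as_matrix()
print("to sleeve, tool axes",M.T@np.append(d,0), "x angle",np.degrees(np.arctan2(M[1,0],M[0,0])))
E
```

```text
None
[ 0.47326626 -0.20755544  0.072     ] [ 0.58368606 -0.22791642  0.11      ] 0.11228135089602774 -10.447760467084812
-11.996678550179203
-11.657929902119879
to sleeve, tool axes [-6.69895577e-02 -5.00224648e-01 -1.74146556e-04] x angle -11.429745895805192
```

```bash
python3 -m jog '0.75 -0.005 -0.04 0 0;0.75 -0.005 -0.04 0 0;0.75 -0.005 -0.04 0 0;0.75 -0.005 -0.04 0 0;0.75 -0.005 -0.04 0 0;0.75 -0.005 -0.04 0 0;0.75 -0.005 -0.04 0 0;0.75 -0.005 -0.04 0 0;0.75 -0.005 -0.04 0 0;0.75 -0.005 -0.04 0 0'
python3 -m jog '0.75 -0.005 -0.033 0.02 0;0.75 -0.006 -0.034 0.03 0;0.75 -0.006 -0.033 0.03 0;0.75 0 0 0.02 0;0.75 0 0 0 0;0.75 0 0 0 0;0.75 0 0 0 0'
python3 - <<'E'
from h import *
w=snap("wrist"); save(w,"w2.png"); print(np.round(proj(w,[.4794,.299,.05]),1))
E
```

```text
t: 2.82
tool_pos: [0.4765, 0.199, 0.3029]
orientation: [3.126, -0.315, 0.001]
force: [0.4, -1.2, -0.4]
opening: 0.0696
gripper_force: 0.0
t: 3.4
tool_pos: [0.4802, 0.2931, 0.2091]
orientation: [-3.125, 0.314, -0.002]
force: [0.1, 0.5, 0.5]
opening: 0.07
gripper_force: 0.0
[310.3 245.5]
```

View pics/w2.png

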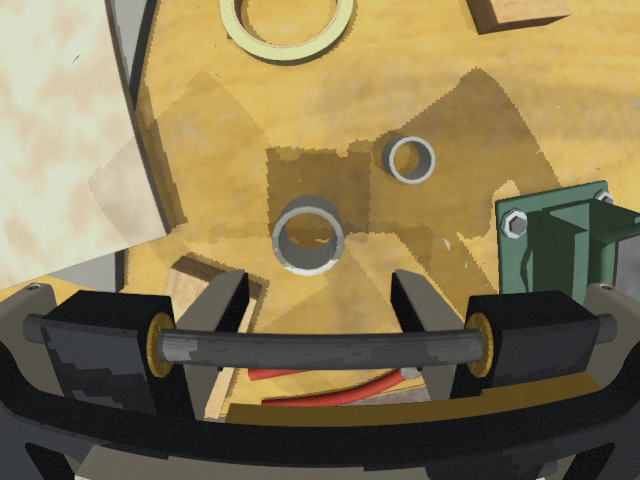

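The wrist view shows the big sleeve's rim, centred at about (308,240), with the small tube at (409,160). block_c's corner at (185,255)–(268,290) lies near the left finger, so I check the clearance.

```bash
python3 - <<'E'
from h import *
w=snap("wrist"); s=robot.read_state(); M=R.from_rotvec(s["orientation"]).as_matrix()
t=lambda p:(M.T@(p-s["tool_pos"])).round(4)
c=onz(w,308,240,.05); print("sleeve",c.round(4),t(c))
for u,v in((272,240),(344,240),(308,205),(308,276)): print(t(onz(w,u,v,.05)))
for u,v in((186,255),(268,287),(172,270)): print("block",(t(onz(w,u,v,.04))-t(c)).round(3))
E
```

```text
sleeve [0.4838 0.3001 0.05  ] [ 0.0014 -0.0068  0.1601]
[ 0.0014 -0.0313  0.1601]
[0.0014 0.0176 0.16  ]
[ 0.0255 -0.0066  0.1601]
[-0.0247 -0.007   0.16  ]
block [-0.015 -0.092  0.01 ]
block [-0.039 -0.03   0.01 ]
block [-0.027 -0.105  0.01 ]
```

```bash
python3 -m jog '0.75 0.001 -0.007 0 0;0.75 0 0 0.03 0;0.75 0 0 0.03 0;0.75 0 0 0.03 0;0.75 0 0 0.016 0;0.75 0 0 0 0;0.4 0 0 0 0;0.4 0 0 0 0;0.4 0 0 0 0;0.4 0 0 0 0' 15
python3 -m jog '0.4 0 0 0 0;0.4 0 0 0 0;0.4 0 0 0 0;0.4 0 0 0 0'
```

```text
t: 4.33
tool_pos: [0.4829, 0.3017, 0.1041]
orientation: [-3.124, 0.31, -0.005]
force: [-0.6, -1.2, 5.4]
opening: 0.0501
gripper_force: 15.0
t: 4.67
tool_pos: [0.4828, 0.3017, 0.1041]
orientation: [-3.124, 0.31, -0.006]
force: [-0.5, -1.0, 6.8]
opening: 0.0499
gripper_force: 15.0
```

```bash
python3 -m jog '0.4 0 0 -0.02 0;0.4 0 0 -0.035 0;0.4 0 0 -0.035 0;0.4 0 0 -0.035 0;0.4 0 0 -0.035 0;0.4 0 0 -0.025 0;0.4 0 0 0 0;0.4 0 0 0 0'
python3 - <<'E'
from h import *
s=robot.read_state(); M=R.from_rotvec(s["orientation"]).as_matrix()
print("to shaft",M.T@np.array([.4733-s["tool_pos"][0],-.2076-s["tool_pos"][1],0]))
w=snap("wrist"); sd=snap("side"); print(np.round(proj(sd,s["tool_pos"]+M@[0,0,.065]),0))
im=np.zeros((480,800,3),np.uint8); im[:220,:]=cv2.resize(w["color"][200:310,120:520,::-1],None,fx=2,fy=2)
u,v=map(int,proj(sd,s["tool_pos"]+M@[0,0,.065])); u=max(u,60);v=max(v,60)
k=cv2.resize(sd["color"][v-60:v+60,u-60:u+60,::-1],None,fx=2,fy=2); im[225:225+k.shape[0],:k.shape[1]]=k
cv2.imwrite("pics/w3.png",im)
E
```

```text
t: 5.33
tool_pos: [0.4823, 0.3016, 0.2896]
orientation: [-3.123, 0.31, -0.007]
force: [-0.5, -0.9, -1.7]
opening: 0.0497
gripper_force: 15.0
to shaft [ 0.09130519  0.50100803 -0.00129584]
[240. 276.]
```

View pics/w3.png

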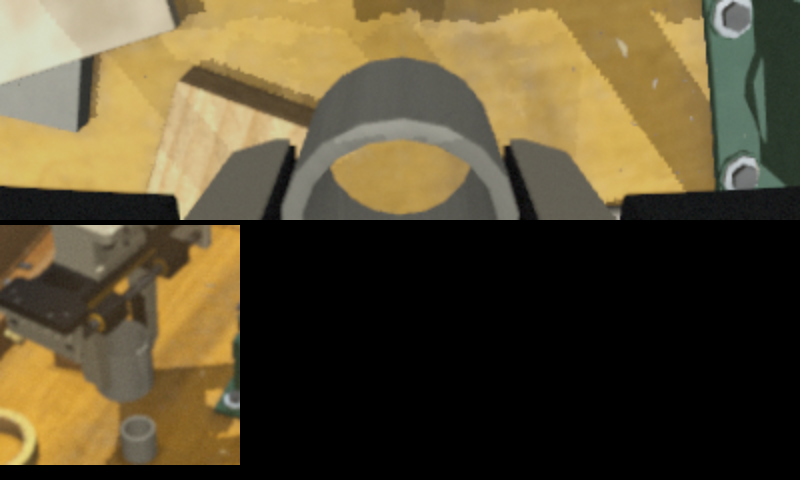

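```bash
python3 -m jog '0.4 0.004 0.02 0 0;0.4 0.004 0.04 0 0;0.4 0.004 0.04 0 0;0.4 0.004 0.04 0 0;0.4 0.004 0.04 0 0;0.4 0.004 0.04 0 0;0.4 0.004 0.04 0 0;0.4 0.004 0.04 0 0;0.4 0.004 0.04 0 0;0.4 0.004 0.04 0 0'
python3 -m jog '0.4 0 0.04 0 0;0.4 0 0.04 0.02 0;0.4 0 0.03 0.03 0;0.4 0 0.011 0.02 0;0.4 0 0 0 0;0.4 0 0 0 0;0.4 0 0 0 0'
python3 - <<'E'
from h import *
w=snap("wrist"); save(w,"w4.png",(220,60,420,320),2.3); print(np.round(proj(w,[.4733,-.2076,.072]),1))
s=robot.read_state();M=R.from_rotvec(s["orientation"]).as_matrix();print(s["tool_pos"],np.round(proj(w,s["tool_pos"]+M@[.025,0,.053]),1),np.degrees(np.arctan2(M[1,0],M[0,0])),M[:,2])
E
```

```text
t: 6.27
tool_pos: [0.4443, -0.0809, 0.2846]
orientation: [-3.126, 0.31, 0.005]
force: [0.3, 0.3, -0.1]
opening: 0.05
gripper_force: 15.0
t: 6.85
tool_pos: [0.4226, -0.1941, 0.2184]
orientation: [-3.125, 0.31, 0.002]
force: [0.0, 0.3, -1.6]
opening: 0.0504
gripper_force: 15.0
[323.8 166. ]
[ 0.42320312 -0.19413989  0.21922861] [317.4 257.2] -11.292959323391734 [ 6.45826027e-04  1.38584734e-05 -9.99999791e-01]
```

View pics/w4.png

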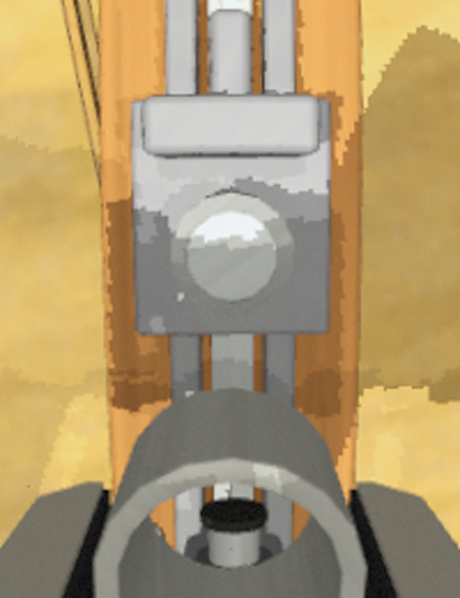

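The crop shows the shaft top centred at full-frame pixel (321.1,170.9). The held sleeve's far rim is at (320.2,259.1), against a predicted (317.4,257.2), so the camera reads about 1 mm off. I apply that to the shaft.

```bash
python3 - <<'E'
from h import *
w=snap("wrist"); s=robot.read_state();M=R.from_rotvec(s["orientation"]).as_matrix()
t=lambda p:M.T@(p-s["tool_pos"])
a=onz(w,321.1,170.9,.072); print("shaft",a,t(a))
print("rim",t(onz(w,320.2,259.1,s["tool_pos"][2]-.053)))
b=[onz(w,220+u/2.3,60+v/2.3,.034) for u,v in((133,332),(330,333))]; print("bed near edge",[t(x) for x in b])
f=[onz(w,220+u/2.3,60+v/2.3,.080) for u,v in((145,155),(318,155))]; print("anvil top edge",[t(x) for x in f])
E
```

```text
shaft [ 0.47140242 -0.20550865  0.072     ] [0.04897803 0.00173759 0.14772963]
rim [0.02440296 0.0010009  0.05303781]
bed near edge [array([ 0.02092311, -0.02983806,  0.18567755]), array([0.02056935, 0.03302779, 0.18569504])]
anvil top edge [array([ 0.07591657, -0.02071871,  0.13976453]), array([0.07591811, 0.02361888, 0.13977725])]
```

```bash
python3 -m jog '0.4 0.02 0.0005 0 0;0.4 0.02 0 0 0;0.4 0.009 0 0 0;0.4 0 0 0.01 0;0.4 0 0 0.01 0;0.4 0 0 0.01 0;0.4 0 0 0 0;0.4 0 0 0 0'
python3 -m jog '0.4 0 0 0.005 0;0.4 0 0 0.005 0;0.4 0 0 0.005 0;0.4 0 0 0.005 0;0.4 0 0 0 0'
```

```text
t: 7.62
tool_pos: [0.4692, -0.2043, 0.187]
orientation: [-3.125, 0.31, 0.005]
force: [-0.4, 0.3, -1.3]
opening: 0.0502
gripper_force: 15.0
t: 8.03
tool_pos: [0.4699, -0.2047, 0.1671]
orientation: [-3.125, 0.311, 0.003]
force: [-0.3, -0.4, -2.0]
opening: 0.05
gripper_force: 15.0
```

```bash
python3 -m jog '0.4 0.001 0 0.005 0;0.4 0 0 0.006 0;0.4 0 0 0.006 0;0.4 0 0 0.006 0;0.4 0 0 0.003 0;0.4 0 0 0 0;0.4 0 0 0 0'
python3 -m jog '0.4 0 0 0.001 0;0.4 0 0 0.001 0;0.4 0 0 0.001 0;0.4 0 0 0.001 0;0.4 0 0 0 0'
```

```text
t: 8.62
tool_pos: [0.4714, -0.2051, 0.1422]
orientation: [-3.126, 0.31, 0.001]
force: [0.1, 0.4, -0.4]
opening: 0.0501
gripper_force: 15.0
t: 9.03
tool_pos: [0.4715, -0.2051, 0.1384]
orientation: [-3.126, 0.31, 0.0]
force: [0.4, -0.1, -1.7]
opening: 0.05
gripper_force: 15.0
```

```bash
python3 -m jog '0.4 0 0 0.0007 0;0.4 0 0 0.0007 0;0.4 0 0 0 0;0.4 0 0 0 0'
python3 -m jog '0.7 0 0 0 0;0.7 0 0 0 0;0.7 0 0 0 0;0.7 0 0 0 0;0.7 0 0 -0.01 0;0.7 0 0 -0.03 0;0.7 0 0 -0.03 0;0.7 0 0 -0.02 0;0.7 0 0 0 0;0.7 0 0 0 0'
python3 - <<'E'
from h import *
w=snap("wrist"); save(w,"w5.png",(200,0,440,330),1.8);s=robot.read_state();M=R.from_rotvec(s["orientation"]).as_matrix()
print(s["tool_pos"],s["opening"])
c=s["tool_pos"]; 
for d,z in((0,.084),(.117,.11)): print(np.round(proj(w,[.4715+d*.981,-.2051-d*.195,z]),1))
E
```

```text
t: 9.37
tool_pos: [0.4717, -0.2052, 0.1381]
orientation: [3.126, -0.31, 0.0]
force: [-4.3, 1.9, 8.3]
opening: 0.0496
gripper_force: 15.0
t: 10.2
tool_pos: [0.4725, -0.2056, 0.2294]
orientation: [3.125, -0.31, 0.006]
force: [0.5, 0.6, -0.4]
opening: 0.065
gripper_force: 0.0
[ 0.47172992 -0.20519204  0.22759255] 0.06516704561532016
[317.5 250.9]
[316.8  55.4]
```

View pics/w5.png

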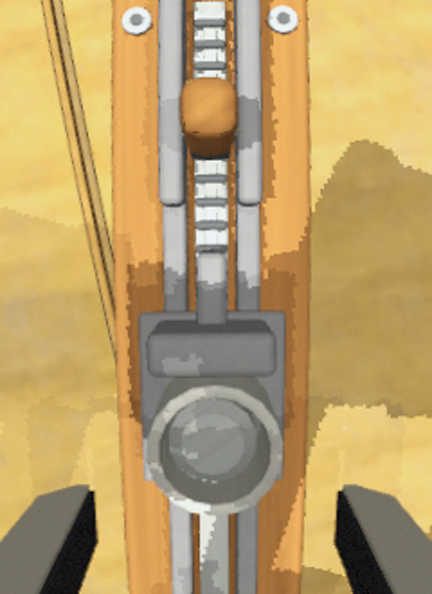

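The picture shows the sleeve seated round the shaft, with its rim centred at (320,248), and the trigger's top at about (316,58), where expected. I go to the trigger.

```bash
python3 - <<'E'
from h import *
w=snap("wrist"); s=robot.read_state();M=R.from_rotvec(s["orientation"]).as_matrix()
for u,v,z in((320,248,.084),(316.1,58,.11)): print(M.T@(onz(w,u,v,z)-s["tool_pos"]))
E
python3 -m jog '0.7 0.03 0 0 -0.7;0.7 0.03 0 0 0;0.7 0.03 0 0 0;0.7 0.025 0 0 0;0.7 0 0 0 0;0.7 0 0 0 0'
```

```text
[0.00173405 0.00129326 0.14246126]
[ 0.11434734 -0.00084641  0.1163477 ]
t: 10.8
tool_pos: [0.5842, -0.2263, 0.2244]
orientation: [-3.127, 0.29, 0.007]
force: [0.0, -0.7, 0.5]
opening: 0.0651
gripper_force: 0.0
```

```bash
python3 -m jog '0.7 0.001 -0.0005 0.02 0;0.7 0 0 0.02 0;0.7 0 0 0.02 0;0.7 0 0 0.014 0;0.7 0 0 0 0;0.1 0 0 0 0;0.1 0 0 0 0;0.1 0 0 0 0;0.1 0 0 0 0;0.1 0 0 0 0' 40
python3 -m jog '0.1 0 0 0 0;0.1 0 0 0 0;0.1 0 0 0 0'
```

```text
t: 11.63
tool_pos: [0.5862, -0.2267, 0.1544]
orientation: [3.127, -0.291, 0.003]
force: [-0.2, 0.4, -0.4]
opening: 0.0364
gripper_force: 0.0
t: 11.88
tool_pos: [0.5857, -0.2264, 0.1533]
orientation: [-3.128, 0.291, -0.0]
force: [0.4, -0.1, 2.1]
opening: 0.018
gripper_force: 40.0
```

Gripped at 18 mm, which matches the handle. First stroke.

```bash
python3 -m jog '0.1 0.005 0 0 0;0.1 0.006 0 0 0;0.1 0.006 0 0 0;0.1 0.006 0 0 0;0.1 0.005 0 0 0;0.1 0 0 0 0;0.1 0 0 0 0'
python3 - <<'E'
from h import *
w=snap("wrist"); t=snap("top"); im=np.zeros((500,760,3),np.uint8)
im[:,:380]=cv2.resize(w["color"][180:430,225:415,::-1],None,fx=2,fy=2)
im[:480,400:640]=cv2.resize(t["color"][190:310,400:460,::-1],None,fx=4,fy=4,interpolation=2)
cv2.imwrite("pics/w6.png",im)
E
```

```text
t: 12.47
tool_pos: [0.6132, -0.2317, 0.1533]
orientation: [-3.128, 0.292, 0.0]
force: [-3.4, 1.7, 4.0]
opening: 0.0175
gripper_force: 40.0
```

View pics/w6.png

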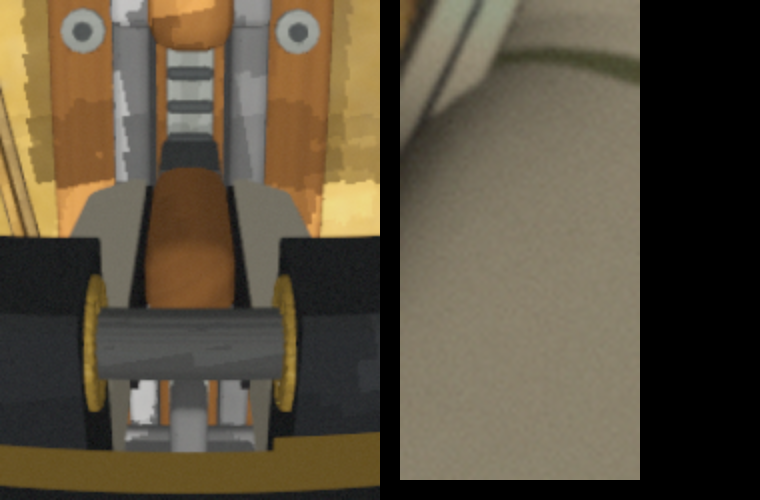

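The wrist view shows the handle held and pulled back about 28 mm. The jaw is hidden from both the wrist and top cameras, so I follow it in the side camera numerically.

```bash
cat > prof.py <<'E'
from h import *
import sys
def rect(c):
    # clamp-plane y=0 patch: x 20..130 mm, z 34..90 mm, 0.5 mm/px
    o=np.array([.4715,-.2051]); a=np.radians(-10.9); ex=-np.array([np.cos(a),np.sin(a)])
    f=lambda x,z: proj(c,[*(o+ex*x),z])
    src=np.float32([f(.02,.034),f(.13,.034),f(.13,.09),f(.02,.09)])
    H=cv2.getPerspectiveTransform(src,np.float32([[0,112],[220,112],[220,0],[0,0]]))
    return cv2.warpPerspective(c["color"],H,(221,113))
if __name__=="__main__":
    r=rect(snap("side")); np.save(sys.argv[1],r)
    g=r.mean(2); print("z56-62:",g[56:68].mean(0)[::4].astype(int).tolist()); print("z70-78:",g[24:40].mean(0)[::4].astype(int).tolist())
    s=robot.read_state(); print(s["force"].round(1) if hasattr(s["force"],"round") else s["force"])
E
python3 prof.py r0.npy
python3 -m jog '0.1 -0.005 0 0 0;0.1 -0.006 0 0 0;0.1 -0.006 0 0 0;0.1 -0.006 0 0 0;0.1 -0.005 0 0 0;0.1 0 0 0 0;0.1 0 0 0 0'
python3 prof.py r1.npy
python3 -m jog '0.1 0.005 0 0 0;0.1 0.006 0 0 0;0.1 0.006 0 0 0;0.1 0.006 0 0 0'
python3 prof.py r2.npy
```

```text
z56-62: [86, 87, 90, 94, 97, 95, 98, 99, 98, 94, 87, 74, 61, 64, 80, 97, 108, 106, 100, 87, 69, 62, 61, 64, 66, 67, 67, 68, 72, 68, 64, 62, 57, 57, 55, 53, 51, 50, 55, 67, 81, 93, 97, 97, 98, 100, 98, 98, 100, 98, 101, 103, 99, 101, 99, 97]
z70-78: [87, 87, 90, 98, 102, 102, 102, 102, 101, 100, 102, 100, 98, 95, 91, 84, 82, 88, 92, 94, 95, 93, 89, 87, 88, 91, 95, 96, 96, 96, 94, 86, 76, 69, 63, 65, 72, 82, 88, 92, 95, 97, 97, 100, 102, 101, 103, 101, 100, 99, 101, 101, 101, 102, 103, 100]
[-3.7  2.5  4.3]
t: 13.2
tool_pos: [0.5856, -0.2264, 0.1533]
orientation: [3.128, -0.291, 0.002]
force: [2.5, 0.3, 1.3]
opening: 0.0176
gripper_force: 40.0
z56-62: [87, 86, 90, 95, 99, 98, 100, 100, 100, 95, 88, 76, 62, 64, 79, 96, 108, 107, 99, 85, 70, 62, 62, 64, 66, 67, 68, 68, 68, 68, 66, 61, 56, 56, 55, 53, 51, 52, 56, 67, 85, 93, 96, 96, 97, 99, 99, 99, 97, 100, 101, 101, 102, 101, 98, 98]
z70-78: [90, 97, 117, 137, 148, 151, 144, 133, 120, 111, 104, 100, 97, 95, 90, 83, 80, 85, 91, 94, 95, 92, 87, 86, 89, 92, 95, 97, 97, 95, 92, 85, 76, 69, 63, 67, 75, 85, 91, 93, 96, 99, 96, 99, 102, 103, 102, 99, 100, 101, 99, 101, 101, 102, 102, 100]
[1.2 1.1 1.9]
t: 13.58
tool_pos: [0.6079, -0.2307, 0.1532]
orientation: [-3.128, 0.292, 0.003]
force: [-7.0, 2.7, 8.1]
opening: 0.0177
gripper_force: 40.0
z56-62: [87, 86, 88, 85, 76, 62, 63, 77, 95, 107, 107, 99, 86, 70, 61, 59, 63, 66, 66, 66, 68, 68, 66, 63, 59, 55, 53, 54, 55, 54, 52, 54, 65, 80, 91, 94, 95, 95, 95, 96, 98, 97, 98, 99, 97, 99, 101, 99, 99, 100, 99, 101, 104, 101, 99, 99]
z70-78: [87, 86, 91, 95, 98, 99, 97, 92, 88, 86, 90, 94, 97, 97, 94, 91, 89, 90, 93, 94, 94, 94, 95, 90, 83, 76, 67, 64, 65, 73, 85, 93, 98, 100, 99, 99, 99, 100, 98, 99, 98, 97, 97, 99, 101, 103, 104, 100, 100, 102, 101, 100, 101, 103, 102, 103]
[-2.9  1.7  7.4]
```

The side profile shows the black nose face clearly, at x≈44 mm then 31 mm, and the jaw body moving with it. I add a tracker: jaw shift by correlation and nose-dip position, giving nose compression.

```bash
cat > trk.py <<'E'
from prof import *
g0=np.load("r0.npy").mean(2).astype(np.float32)
def trk(r):
    g=r.mean(2).astype(np.float32)
    def sh(x0,x1,z0,z1):   # template from r0 (x in px), shift towards the shaft in mm
        m=cv2.matchTemplate(g[z0:z1],g0[z0:z1,x0:x1],cv2.TM_CCOEFF_NORMED)[0]; i=int(m.argmax()); d=0
        if 0<i<len(m)-1: a,b,c=m[i-1:i+2]; d=.5*(a-c)/(a-2*b+c)
        return round((x0-i-d)*.5,2),round(float(m[i]),2)
    return "jaw",sh(95,175,20,75),"rubber",sh(40,60,52,72)
if __name__=="__main__":
    for f in sys.argv[1:]: print(f,trk(np.load(f)))
    if len(sys.argv)==1: print(trk(rect(snap("side"))))
    s=robot.read_state(); print(np.round(s["force"],1), np.round(s["tool_pos"],4))
E
python3 trk.py r1.npy r2.npy
python3 -m jog '0.1 0.002 0 0 0;0.1 0.001 0 0 0;0.1 0 0 0 0;0.1 0 0 0 0'; python3 trk.py
python3 -m jog '0.1 0.002 0 0 0;0.1 0 0 0 0;0.1 0 0 0 0'; python3 trk.py
```

```text
r1.npy ('jaw', (np.float32(0.12), 0.99), 'rubber', (np.float32(-0.14), 0.99))
r2.npy ('jaw', (np.float32(14.1), 0.98), 'rubber', (np.float32(13.84), 0.98))
[-2.9  1.7  7.4] [ 0.6088 -0.2308  0.1532]
t: 13.97
tool_pos: [0.6111, -0.2313, 0.1533]
orientation: [-3.128, 0.291, 0.002]
force: [-3.7, 1.8, 6.7]
opening: 0.0176
gripper_force: 40.0
('jaw', (np.float32(17.58), 0.98), 'rubber', (np.float32(17.51), 0.95))
[-4.7  2.7  6.8] [ 0.6111 -0.2313  0.1533]
t: 14.27
tool_pos: [0.6129, -0.2316, 0.1533]
orientation: [-3.128, 0.291, 0.002]
force: [-5.7, 2.4, 6.9]
opening: 0.0175
gripper_force: 40.0
('jaw', (np.float32(19.38), 0.99), 'rubber', (np.float32(19.54), 0.97))
[-4.6  2.7  6.8] [ 0.6129 -0.2316  0.1533]
```

```bash
python3 -m jog '0.1 -0.005 0 0 0;0.1 -0.006 0 0 0;0.1 -0.006 0 0 0;0.1 -0.006 0 0 0;0.1 -0.005 0 0 0;0.1 0 0 0 0;0.1 0 0 0 0'; python3 trk.py
python3 -m jog '0.1 0.003 0 0 0;0.1 0.003 0 0 0;0.1 0.002 0 0 0;0.1 0 0 0 0;0.1 0 0 0 0'; python3 trk.py
python3 -m jog '0.1 0.002 0 0 0;0.1 0.002 0 0 0;0.1 0 0 0 0;0.1 0 0 0 0'; python3 trk.py
```

```text
t: 14.9
tool_pos: [0.5857, -0.2264, 0.1533]
orientation: [-3.128, 0.291, -0.0]
force: [-0.2, 1.3, 4.3]
opening: 0.0182
gripper_force: 40.0
('jaw', (np.float32(19.47), 0.98), 'rubber', (np.float32(19.19), 0.96))
[-0.4  2.1  4.7] [ 0.5858 -0.2264  0.1533]
t: 15.37
tool_pos: [0.5936, -0.2279, 0.1533]
orientation: [-3.128, 0.291, 0.001]
force: [-1.8, 1.7, 5.9]
opening: 0.0179
gripper_force: 40.0
('jaw', (np.float32(20.08), 0.98), 'rubber', (20.0, 0.95))
[-2.3  2.9  6.3] [ 0.5936 -0.2279  0.1533]
t: 15.75
tool_pos: [0.5973, -0.2286, 0.1533]
orientation: [-3.128, 0.291, 0.002]
force: [-3.4, 3.4, 7.2]
opening: 0.0181
gripper_force: 40.0
('jaw', (np.float32(23.67), 0.98), 'rubber', (np.float32(4.74), 0.72))
[-4.   2.4  6.3] [ 0.5973 -0.2286  0.1533]
```

```bash
sed -i 's/f(.02,/f(-.01,/g; s/\[220,/[280,/g; s/(221,113)/(281,113)/' prof.py; sed -i 's/(x0-i-d)\*.5/(x0+(60 if g.shape[1]>221 else 0)-i-d)*.5/' trk.py; python3 trk.py
python3 -m jog '0.1 0.002 0 0 0;0.1 0 0 0 0;0.1 0 0 0 0'; python3 trk.py
python3 -m jog '0.1 0.002 0 0 0;0.1 0 0 0 0;0.1 0 0 0 0'; python3 trk.py
```

```text
('jaw', (np.float32(23.46), 0.98), 'rubber', (np.float32(23.59), 0.97))
[-3.2  3.   7. ] [ 0.5973 -0.2286  0.1533]
t: 16.1
tool_pos: [0.5992, -0.229, 0.1532]
orientation: [-3.128, 0.291, 0.002]
force: [-3.7, 3.2, 7.6]
opening: 0.0178
gripper_force: 40.0
('jaw', (np.float32(25.6), 0.98), 'rubber', (np.float32(25.14), 0.95))
[-4.1  3.3  7.1] [ 0.5992 -0.229   0.1533]
t: 16.4
tool_pos: [0.6011, -0.2293, 0.1533]
orientation: [-3.128, 0.291, 0.002]
force: [-4.9, 2.8, 8.2]
opening: 0.0174
gripper_force: 40.0
('jaw', (np.float32(27.19), 0.98), 'rubber', (np.float32(26.4), 0.96))
[-5.1  3.   8.8] [ 0.601  -0.2293  0.1532]
```

```bash
python3 -m jog '0.1 0.002 0 0 0;0.1 0 0 0 0;0.1 0 0 0 0'; python3 trk.py
python3 -m jog '0.1 0.002 0 0 0;0.1 0 0 0 0;0.1 0 0 0 0'; python3 trk.py
```

```text
t: 16.7
tool_pos: [0.6028, -0.2297, 0.1532]
orientation: [-3.128, 0.291, 0.003]
force: [-6.1, 3.3, 8.8]
opening: 0.0177
gripper_force: 40.0
('jaw', (np.float32(29.01), 0.98), 'rubber', (np.float32(26.35), 0.96))
[-6.1  3.5  8.1] [ 0.6028 -0.2297  0.1532]
t: 17.0
tool_pos: [0.6045, -0.23, 0.1532]
orientation: [-3.128, 0.291, 0.004]
force: [-8.3, 2.9, 9.7]
opening: 0.0177
gripper_force: 40.0
('jaw', (np.float32(30.62), 0.98), 'rubber', (np.float32(26.4), 0.97))
[-7.5  2.7  9.1] [ 0.6045 -0.23    0.1532]
```

Nose contact is clear: the rubber has stopped at 26.4 mm and the jaw is 4.2 mm further on. About 4 mm more to go.

```bash
python3 -m jog '0.1 0.002 0 0 0;0.1 0.0015 0 0 0;0.1 0 0 0 0;0.1 0 0 0 0;0.1 0 0 0 0'; python3 trk.py
```

```text
t: 17.47
tool_pos: [0.6075, -0.2306, 0.1532]
orientation: [-3.127, 0.291, 0.006]
force: [-10.8, 4.2, 12.5]
opening: 0.0177
gripper_force: 40.0
('jaw', (np.float32(33.22), 0.98), 'rubber', (np.float32(26.56), 0.91))
[-11.4   4.5  11.7] [ 0.6075 -0.2306  0.1532]
```

```bash
python3 -m jog '0.1 0.0014 0 0 0;0.1 0 0 0 0;0.1 0 0 0 0;0.1 0 0 0 0;0.1 0 0 0 0;0.1 0 0 0 0'; python3 trk.py
python3 - <<'E'
from h import *
c=snap("side"); u,v=map(int,proj(c,[.4715,-.2051,.07])); print(u,v); save(c,"s9.png",(u-80,v-60,u+80,v+60),4)
E
```

```text
t: 18.02
tool_pos: [0.6086, -0.2308, 0.1532]
orientation: [-3.127, 0.291, 0.007]
force: [-12.0, 4.2, 13.4]
opening: 0.0177
gripper_force: 40.0
('jaw', (np.float32(34.31), 0.98), 'rubber', (np.float32(26.52), 0.84))
[-11.6   3.7  13. ] [ 0.6086 -0.2308  0.1531]
344 193
```

View pics/s9.png

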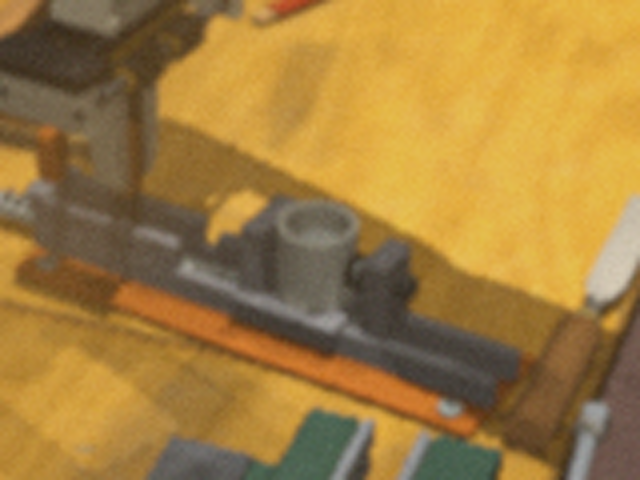

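The side crop shows the sleeve at (318,255), seated on the bed and pressed against the anvil by the nose at (355,270). The trigger is still held back. The nose is about 7.8 mm in and the force fits about 9 N of grip, so I hand in.

```bash
python3 -c "
from plant import robot
print(robot.close_job())"
```

```text
the job is handed in; nothing more can be done
None
```

The job is handed in at about 18 s: the sleeve sits on the bed over the stub shaft, gripped with the nose pushed in about 7.8 mm by side-camera measurement, and the arm is still holding the trigger back.

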